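# Line up the sample cells by thickness

## Task

Line the four battery cells up along the row of white pads in order of thickness, one upright cell in the middle of each pad: the thinnest on the pad next to the green end block, the fattest on the pad at the other end. The fattest cell has a bare metal can, so first lay the orange insulating stand in the middle of its pad, then stand that cell centred on top of it. Do not tip any cell over.

Things in the scene. Friction and masses are not known exactly. Their poses are not given: they have to be found in the camera images.
- cell_18_mid (a point): thinnest battery cell: blue sleeve, round, 18 mm in diameter, 65 mm tall, standing upright on its flat bottom, loose; this point is the cell's centre, half-way up (32.5 mm above its bottom), z along its axis to the top
- cell_26_mid (a point): second-thinnest battery cell: green sleeve, round, 26 mm in diameter, 65 mm tall, standing upright on its flat bottom, loose; this point is the cell's centre, half-way up (32.5 mm above its bottom), z along its axis to the top
- cell_32_mid (a point): second-fattest battery cell: grey sleeve, round, 32 mm in diameter, 70 mm tall, standing upright on its flat bottom, loose; this point is the cell's centre, half-way up (35 mm above its bottom), z along its axis to the top
- cell_46_mid (a point): fattest battery cell: bare shiny metal can, black ring on top, round, 46 mm in diameter, 80 mm tall, standing upright on its flat bottom, loose; this point is the cell's centre, half-way up (40 mm above its bottom), z along its axis to the top
- stand_center (a point): orange insulating stand: a plain round flat disc, 54 mm in diameter, 16 mm thick, lying flat, loose; this point is its centre, 8 mm above its underside, z up
- pad_a: end pad of the row of four on the fixed black board (pads stand in the order a, b, c, d, 80 mm apart in a straight line; which end is next to the green block varies): fixed white round pad, 60 mm in diameter, with a small black centre dot; origin on its centre line, 2 mm below its top surface (top surface 14 mm above the table); its y axis runs along the row
- pad_b: second pad of the row of four on the fixed black board (pads stand in the order a, b, c, d, 80 mm apart in a straight line; which end is next to the green block varies): fixed white round pad, 60 mm in diameter, with a small black centre dot; origin on its centre line, 2 mm below its top surface (top surface 14 mm above the table); its y axis runs along the row
- pad_c: third pad of the row of four on the fixed black board (pads stand in the order a, b, c, d, 80 mm apart in a straight line; which end is next to the green block varies): fixed white round pad, 60 mm in diameter, with a small black centre dot; origin on its centre line, 2 mm below its top surface (top surface 14 mm above the table); its y axis runs along the row
- pad_d: other end pad of the row of four on the fixed black board (pads stand in the order a, b, c, d, 80 mm apart in a straight line; which end is next to the green block varies): fixed white round pad, 60 mm in diameter, with a small black centre dot; origin on its centre line, 2 mm below its top surface (top surface 14 mm above the table); its y axis runs along the row
- green_end: green block fixed across one end of the row's board, 80 x 20 mm and 18 mm tall, 54 mm from the middle of the nearest pad (either pad_a or pad_d); a like red block stands at the other end; origin at the centre of its underside

How it is judged (in metres and radians):
At the end, for the whole second after the job is handed in: From the green end: 18, 26, 32 mm cells, then the stand, each within 12 mm of its pad's middle; the 46 mm cell on the stand within 9 mm of its centre; the stand flat on its pad; all cells upright (0.08 rad), top up, resting on pad or stand at their full-seated height (4 mm); all at rest (((horizontal distance between green_end and pad_a below 0.08 m and horizontal distance between cell_18_mid and pad_a below 0.012 m and horizontal distance between cell_26_mid and pad_b below 0.012 m and horizontal distance between cell_32_mid and pad_c below 0.012 m and horizontal distance between stand_center and pad_d below 0.012 m) or (horizontal distance between green_end and pad_d below 0.08 m and horizontal distance between cell_18_mid and pad_d below 0.012 m and horizontal distance between cell_26_mid and pad_c below 0.012 m and horizontal distance between cell_32_mid and pad_b below 0.012 m and horizontal distance between stand_center and pad_a below 0.012 m)) and horizontal distance between cell_46_mid and stand_center below 0.009 m and height (world z) of cell_18_mid between 0.0425 and 0.0505 m and angle between each of cell_18_mid, cell_26_mid, cell_32_mid, cell_46_mid's own z axis and vertical below 0.08 rad and linear speed of each of cell_18, cell_26, cell_32, cell_46, stand below 0.02 m/s and height (world z) of cell_26_mid between 0.0425 and 0.0505 m and height (world z) of cell_32_mid between 0.045 and 0.053 m and height (world z) of cell_46_mid between 0.066 and 0.074 m and height (world z) of stand_center between 0.018 and 0.026 m); the robot touches nothing.
It fails at once if a cell is tipped over (more than 0.7 rad from upright) (angle between any of cell_18_mid, cell_26_mid, cell_32_mid, cell_46_mid's own z axis and vertical above 0.7 rad).
It also fails if it takes over 125 s, if anything falls off the work surface, if the arm or the gripper's body presses on something with over 40 N, if the wrist force passes 120 N, or if a joint passes its speed limit or range.

## Robot

A 7-joint arm with a two-finger parallel gripper is mounted at the origin on the work surface. World frame = base frame: x ahead of the robot, y to its left, z up, the work surface at z = 0. Lengths are in m, angles in degrees, forces in N, time in s.
With the tool pointing down it reaches from about 0.425 to 0.875 m from the base axis. Payload 4.7 kg.
Tool frame: the origin (TCP) lies midway between the tips of the shut fingers; the grasp point (between the pads) lies 19 mm behind it (env.grip_depth is the distance from the TCP to the grasp point, in m); z points along the fingers, y is the line along which they close (so a half turn about z gives the same grasp; the last joint's range is limited). The gripper opens to 87 mm and grips with 3 to 60 N. Pads are 19 mm wide; open, the fingers measure 117 mm over their backs; the gripper's body (75 mm by 190 mm) begins 51 mm behind the grasp point.
Start: joints at [0.808, 18.392, -4.016, 83.108, 1.295, 78.541, -3.26], TCP at [0.65, -0, 0.223] pointing down, gripper open.
Joint ranges: [-163.93, 163.93], [-17.29, 119.83], [-79.2, 71.16], [3.27, 140.29], [-89.18, 269.18], [5.43, 117.66], [-154.24, 154.24]. Speed limits (degrees/s): [147.25, 147.25, 180, 180, 180, 180, 180].

## Interface

Orientations are given as [roll, pitch, yaw] about the fixed x, y, z axes, in that order (R = Rz(yaw) Ry(pitch) Rx(roll)).
In Python, from cell import get_obs, optics, env, nets gives the robot as it stands.
- The arm moves only by the shell command python3 -m creep 'ROWS' [FORCE]. ROWS is JSON, a list of rows, each an object of numbers: "wx", "wy", "wz": the turn, a rotation vector about the tool's x, y, z in degrees; "tx", "ty", "tz": the shift along the tool's x, y, z in mm; "gripper": the opening, from -1 (shut) to 1 (fully open). A call has 1 to 5 rows; each row is the pose to reach, as a shift and turn from the pose commanded when the call began, along the tool's axes at that moment; what a row does not reach only later rows make up. A row lasts 1/12 s, in which the tool goes at most 41.7 mm and 7.16 degrees, less where a joint would pass 70% of its speed; a pose out of reach is approached as far as the arm can. A call with a gripper value outside its range is refused whole. The fingers move at their own pace and stop on an object; FORCE is the grip in N (left out, the last holds). Time passes only in rows, so rows that repeat a pose let the fingers close. It gives the time, the measured TCP pose, the force, the opening and the grip force at its end, in the units of the state.
- get_obs(): the state, without advancing time (a new reading comes with each control period).
- optics.read_camera(name): name is "scene" or "side" or "wrist"; returns (picture, depth): 480x640x3 uint8, red, green, blue; 480x640 float32, m along the optical axis (not along the pixel's ray), 0 where there is no reading.
- optics.camera_info(name): a dict with "fovy" (degrees; the focal length in pixels is half the picture's height over the tangent of half this angle, whatever the lens; pixels are square), "cx", "cy" (the principal point, pixels), "R" (3x3) and "t" (3): a world point X has camera coordinates R X + t; the wrist camera has in their place "tool_from_camera" (4x4, takes a point from camera to tool coordinates, whose origin is the TCP and whose axes are the flange's). Camera axes: x right, y down, z forward; pixel columns grow to the right and rows downward; lengths in m; the calibration is good to about 2 mm. The wrist camera is an equidistant fisheye: a pixel r from the principal point sees the ray r / f radians off the axis. A picture is of the moment at which its call begins: read the wrist's pose just before it. camera_info takes no time and is no camera call.
- env.sign_off(): hands the job in; it is judged then, once.
Trained networks look in the newest picture that a camera, given by its name, has taken for a name from the list of things; names that differ only in an ending like _2 or _b are one class to them, and where a whole thing is asked for, a point or a joint stands for the part that bears it (a point fixed in the world has none). Each returns a list of dicts, best first, with "confidence" (0 to 1); they miss things now and then, are a little off and sometimes report something else, mostly with a low value. They report only what shows in the picture. A call takes as long as a camera call.
- nets.look_for(query, camera): "point" ([x, y, z] in m, in world coordinates, good to about 4 mm: the middle of the surface that is visible of it).
- nets.place_of(query, camera): "point" ([x, y, z] in m, in world coordinates, good to about 4 mm: a listed point, or the origin of a listed thing).
The state is a dict: "time_s": time; "qpos": joint angles; "joint_velocities": joint speeds; "effort": joint torques, N m; "tool_pos": TCP position; "tool_rot": TCP orientation; "force": force on the tool from outside, world axes, zero at the start; "wrist_torque": the same for the moment, N m; "grip_width": finger opening in m; "grasp_force": force on a finger pad.
Only numpy, scipy, OpenCV 4.12 (cv2) and the standard library are available. Lean on these libraries where they do the work, as an engineer would, in place of code of your own. Each camera call takes 0.05 s, during which the arm holds its last target. There are 200 camera calls.

## Working session

There is one attempt and no reset: what is moved stays moved. The work goes in short steps, Python scripts to look and compute and a shell command to move; the robot and the scene stay as the last step left them, time stands still between calls to the robot, and variables do not carry over. Pictures are saved under pics/ and viewed, at most 14 in all, crops included, and the job is handed in when it is done.

```bash
mkdir -p pics; python3 - <<'E'
from cell import get_obs, optics, env, nets
import cv2
for c in ["scene","side"]:
    im,d=optics.read_camera(c); cv2.imwrite(f"pics/{c}0.png",im[:,:,::-1])
    for n in ["cell_18_mid","cell_26_mid","cell_32_mid","cell_46_mid","stand_center","pad_a","green_end"]:
        r=nets.place_of(n,c)
        print(c,n,[( [round(v,4) for v in x["point"]],round(x["confidence"],2)) for x in r[:4]])
o=get_obs();print(o["time_s"],o["tool_pos"],o["tool_rot"],o["grip_width"])
E
```

```text
scene cell_18_mid [([0.4374, 0.1368, 0.0333], 0.61)]
scene cell_26_mid [([0.4424, 0.2953, 0.0281], 0.77)]
scene cell_32_mid [([0.4403, -0.1498, 0.0356], 0.78)]
scene cell_46_mid [([0.4625, 0.0119, 0.0413], 0.82), ([0.6093, 0.0924, 0.0085], 0.22)]
scene stand_center [([0.4626, -0.2955, 0.0082], 0.71)]
scene pad_a [([0.6243, -0.0603, 0.0111], 0.93), ([0.6287, -0.1455, 0.0085], 0.79), ([0.6081, 0.0964, 0.0098], 0.63), ([0.614, 0.0165, 0.0128], 0.56)]
scene green_end []
side cell_18_mid [([0.4389, 0.1339, 0.0317], 0.52), ([0.6065, 0.0972, 0.0127], 0.46)]
side cell_26_mid [([0.4392, 0.3004, 0.0321], 0.48)]
side cell_32_mid [([0.4408, -0.153, 0.0335], 0.67)]
side cell_46_mid [([0.4622, 0.0132, 0.0447], 0.58)]
side stand_center [([0.4666, -0.2951, 0.0065], 0.72)]
side pad_a [([0.6082, 0.0955, 0.0136], 0.95), ([0.6306, -0.1511, 0.0149], 0.89), ([0.6136, 0.016, 0.0164], 0.81), ([0.6201, -0.0646, 0.0105], 0.75)]
side green_end [([0.6049, 0.1471, 0.0113], 0.67)]
0.8 [ 6.50037089e-01 -2.18143385e-05  2.22630621e-01] [1.79990179e+02 2.28546932e-03 9.00011455e+01] 0.08732151638730574
```

View pics/scene0.png

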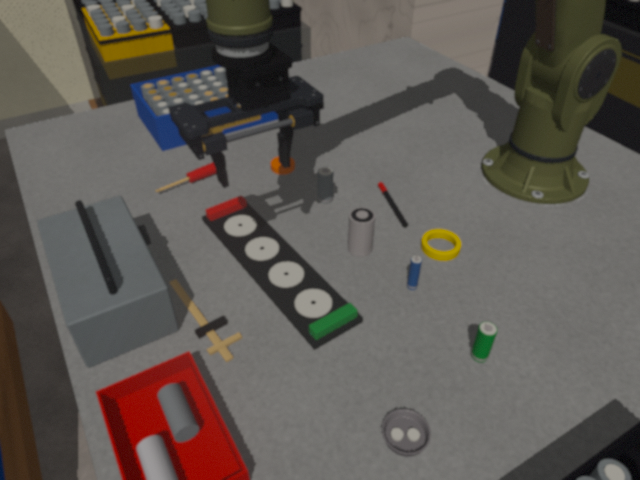

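View pics/side0.png

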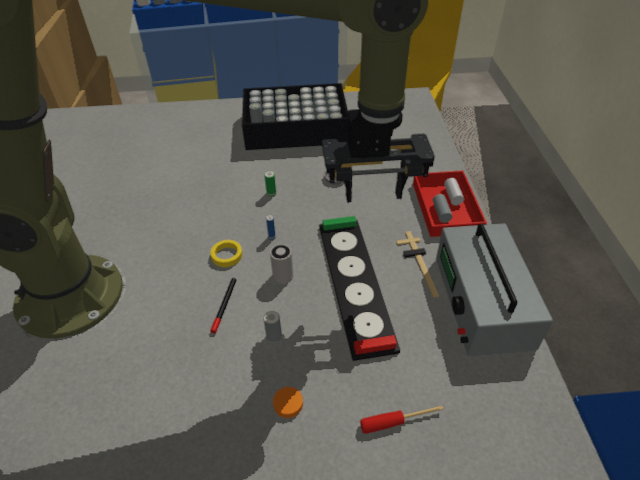

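The scene picture shows the pads at about (240,226), (262,249), (286,274) and (313,303), with the green block at (333,321), which is the +y end. The side picture agrees. It shows the stand at (288,402) and the cells at (272,325), (282,265), (271,228) and (270,184). The net positions match both pictures. I'll start with the stand.

```bash
python3 -m creep '[{"tx":-38,"ty":-15,"tz":0,"gripper":1},{"tx":-75,"ty":-40,"tz":5,"gripper":1},{"tx":-110,"ty":-65,"tz":10,"gripper":1},{"tx":-145,"ty":-85,"tz":20,"gripper":1},{"tx":-175,"ty":-110,"tz":30,"gripper":1}]' 30
python3 -m creep '[{"tx":-35,"ty":-20,"tz":10,"gripper":1},{"tx":-65,"ty":-40,"tz":20,"gripper":1},{"tx":-95,"ty":-60,"tz":35,"gripper":1},{"tx":-120,"ty":-75,"tz":50,"gripper":1},{"tx":-120,"ty":-75,"tz":60,"gripper":1}]'
python3 -m creep '[{"tz":30,"gripper":1},{"tz":60,"gripper":1},{"tz":60,"gripper":1}]'
```

```text
validation failed for argument at $[0]...
validation failed for argument at $[0]...
validation failed for argument at $[0]...
```

```bash
python3 -m creep '[{"wx":0,"wy":0,"wz":0,"tx":-38,"ty":-15,"tz":0,"gripper":1},{"wx":0,"wy":0,"wz":0,"tx":-75,"ty":-40,"tz":5,"gripper":1},{"wx":0,"wy":0,"wz":0,"tx":-110,"ty":-65,"tz":10,"gripper":1},{"wx":0,"wy":0,"wz":0,"tx":-145,"ty":-85,"tz":20,"gripper":1},{"wx":0,"wy":0,"wz":0,"tx":-175,"ty":-110,"tz":30,"gripper":1}]' 30
```

```text
time_s: 1.22
tool_pos: [0.5415, -0.1747, 0.1937]
tool_rot: [179.9, 0.1, 90.0]
force: [0.1, -0.9, -0.9]
grip_width: 0.0869
grasp_force: 0.0
```

```bash
python3 -m creep '[{"wx":0,"wy":0,"wz":0,"tx":-30,"ty":-20,"tz":10,"gripper":1},{"wx":0,"wy":0,"wz":0,"tx":-60,"ty":-40,"tz":25,"gripper":1},{"wx":0,"wy":0,"wz":0,"tx":-90,"ty":-60,"tz":40,"gripper":1},{"wx":0,"wy":0,"wz":0,"tx":-120,"ty":-75,"tz":60,"gripper":1},{"wx":0,"wy":0,"wz":0,"tx":-120,"ty":-75,"tz":90,"gripper":1}]'
python3 - <<'E'
from cell import get_obs, optics, nets
import cv2
o=get_obs();print(o["tool_pos"])
im,d=optics.read_camera("wrist");cv2.imwrite("pics/w1.png",im[:,:,::-1])
print(nets.place_of("stand_center","wrist")[:2])
for c in ["scene","side"]:
    optics.read_camera(c);print(nets.place_of("stand_center",c)[:1])
E
```

```text
time_s: 1.63
tool_pos: [0.4637, -0.3018, 0.1054]
tool_rot: [179.8, 0.4, 89.4]
force: [1.3, -1.6, 0.2]
grip_width: 0.0871
grasp_force: 0.0
[ 0.46374745 -0.30182213  0.10535313]
[{'point': [0.4596, -0.3002, 0.0068], 'confidence': 0.6}]
[{'point': [0.4602, -0.2947, 0.0091], 'confidence': 0.63}]
[{'point': [0.4637, -0.2981, 0.0069], 'confidence': 0.68}]
```

View pics/w1.png

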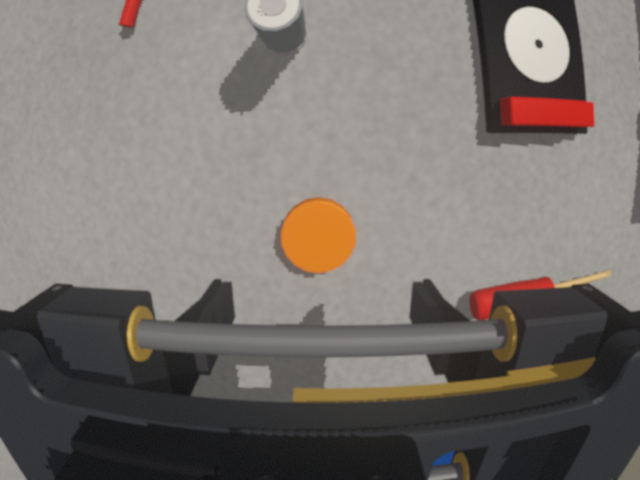

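The wrist view shows the orange stand at (318,235), centred between the fingers, with the screwdriver clear to the right. I'll descend and grip.

```bash
python3 -m creep '[{"wx":0,"wy":0,"wz":0,"tx":-2,"ty":-2,"tz":30,"gripper":1},{"wx":0,"wy":0,"wz":0,"tx":-2,"ty":-2,"tz":60,"gripper":1},{"wx":0,"wy":0,"wz":0,"tx":-2,"ty":-2,"tz":85,"gripper":1},{"wx":0,"wy":0,"wz":0,"tx":-2,"ty":-2,"tz":96,"gripper":1},{"wx":0,"wy":0,"wz":0,"tx":-2,"ty":-2,"tz":99,"gripper":1}]'
python3 -m creep '[{"wx":0,"wy":0,"wz":0,"tx":0,"ty":0,"tz":0,"gripper":1},{"wx":0,"wy":0,"wz":0,"tx":0,"ty":0,"tz":0,"gripper":0.3},{"wx":0,"wy":0,"wz":0,"tx":0,"ty":0,"tz":0,"gripper":-0.2},{"wx":0,"wy":0,"wz":0,"tx":0,"ty":0,"tz":0,"gripper":-0.2},{"wx":0,"wy":0,"wz":0,"tx":0,"ty":0,"tz":0,"gripper":-0.2}]' 30
python3 -m creep '[{"wx":0,"wy":0,"wz":0,"tx":0,"ty":0,"tz":0,"gripper":-0.2},{"wx":0,"wy":0,"wz":0,"tx":0,"ty":0,"tz":0,"gripper":-0.2},{"wx":0,"wy":0,"wz":0,"tx":0,"ty":0,"tz":0,"gripper":-0.2}]'
```

```text
time_s: 2.35
tool_pos: [0.4651, -0.2933, 0.0035]
tool_rot: [-179.9, -0.1, 90.1]
force: [-0.4, -0.2, -0.0]
grip_width: 0.0867
grasp_force: 0.0
time_s: 2.77
tool_pos: [0.4658, -0.295, 0.0056]
tool_rot: [179.9, 0.1, 90.0]
force: [-0.3, -1.2, -0.4]
grip_width: 0.0681
grasp_force: 0.0
time_s: 3.02
tool_pos: [0.465, -0.2947, 0.0047]
tool_rot: [180.0, 0.0, 90.0]
force: [-0.8, -0.7, 2.4]
grip_width: 0.0532
grasp_force: 30.0
```

```bash
python3 -m creep '[{"wx":0,"wy":0,"wz":0,"tx":0,"ty":0,"tz":-15,"gripper":-0.2},{"wx":0,"wy":0,"wz":0,"tx":5,"ty":5,"tz":-40,"gripper":-0.2},{"wx":0,"wy":0,"wz":0,"tx":25,"ty":25,"tz":-55,"gripper":-0.2},{"wx":0,"wy":0,"wz":0,"tx":50,"ty":50,"tz":-60,"gripper":-0.2},{"wx":0,"wy":0,"wz":0,"tx":75,"ty":75,"tz":-60,"gripper":-0.2}]'
python3 -m creep '[{"wx":0,"wy":0,"wz":0,"tx":25,"ty":25,"tz":0,"gripper":-0.2},{"wx":0,"wy":0,"wz":0,"tx":48,"ty":50,"tz":0,"gripper":-0.2},{"wx":0,"wy":0,"wz":0,"tx":68,"ty":75,"tz":0,"gripper":-0.2},{"wx":0,"wy":0,"wz":0,"tx":78,"ty":89,"tz":0,"gripper":-0.2},{"wx":0,"wy":0,"wz":0,"tx":78,"ty":89,"tz":0,"gripper":-0.2}]'
python3 - <<'E'
from cell import get_obs, optics, nets
import cv2
for c in ["scene","side","wrist"]:
    o=get_obs();im,d=optics.read_camera(c);cv2.imwrite(f"pics/2{c}.png",im[:,:,::-1])
    print(c,o["tool_pos"],[r["point"] for r in nets.place_of("stand_center",c)[:1]])
    print([(r["point"],r["confidence"]) for r in nets.place_of("pad_a",c)])
print(get_obs()["tool_pos"],get_obs()["grip_width"])
E
```

```text
time_s: 3.43
tool_pos: [0.5418, -0.2201, 0.0667]
tool_rot: [179.8, 0.1, 89.8]
force: [0.7, -0.9, -0.7]
grip_width: 0.053
grasp_force: 30.0
time_s: 3.85
tool_pos: [0.6324, -0.1359, 0.0641]
tool_rot: [179.9, -0.2, 90.4]
force: [-0.0, 1.3, 0.4]
grip_width: 0.0533
grasp_force: 30.0
scene [ 0.63241919 -0.13586379  0.06406132] [[0.6353, -0.1366, 0.0665]]
[([0.6101, 0.0944, 0.0101], 0.95), ([0.6337, -0.1414, 0.0131], 0.89), ([0.6154, 0.0134, 0.0147], 0.86), ([0.6257, -0.0627, 0.0106], 0.84)]
side [ 0.62813944 -0.14235214  0.06380976] [[0.6294, -0.1414, 0.0669]]
[([0.6286, -0.1498, 0.0158], 0.76), ([0.6089, 0.0942, 0.0145], 0.67), ([0.6196, -0.0665, 0.0127], 0.45)]
wrist [ 0.62796121 -0.14323889  0.06431282] [[0.6277, -0.1472, 0.0666]]
[([0.6116, 0.0117, 0.0136], 0.93), ([0.621, -0.0626, 0.0097], 0.81)]
[ 0.6285231  -0.14252656  0.06456122] 0.05320696414873658
```

```bash
python3 -m creep '[{"wx":0,"wy":0,"wz":0,"tx":-1,"ty":1,"tz":18,"gripper":-0.2},{"wx":0,"wy":0,"wz":0,"tx":-1,"ty":1,"tz":34,"gripper":-0.2},{"wx":0,"wy":0,"wz":0,"tx":-1,"ty":1,"tz":43,"gripper":-0.2},{"wx":0,"wy":0,"wz":0,"tx":-1,"ty":1,"tz":45,"gripper":-0.2},{"wx":0,"wy":0,"wz":0,"tx":-1,"ty":1,"tz":45,"gripper":-0.2}]'
python3 -m creep '[{"wx":0,"wy":0,"wz":0,"tx":0,"ty":0,"tz":0,"gripper":-0.2},{"wx":0,"wy":0,"wz":0,"tx":0,"ty":0,"tz":1,"gripper":-0.2},{"wx":0,"wy":0,"wz":0,"tx":0,"ty":0,"tz":1,"gripper":-0.2}]'
```

```text
time_s: 4.72
tool_pos: [0.6296, -0.1427, 0.0192]
tool_rot: [-180.0, -0.0, 90.0]
force: [-0.5, 0.3, -1.0]
grip_width: 0.0532
grasp_force: 30.0
time_s: 4.97
tool_pos: [0.6304, -0.1426, 0.0189]
tool_rot: [179.9, 0.0, 90.0]
force: [0.0, -0.6, -0.9]
grip_width: 0.0531
grasp_force: 30.0
```

```bash
python3 -m creep '[{"wx":0,"wy":0,"wz":0,"tx":0,"ty":0,"tz":0,"gripper":0.6},{"wx":0,"wy":0,"wz":0,"tx":0,"ty":0,"tz":0,"gripper":0.7},{"wx":0,"wy":0,"wz":0,"tx":0,"ty":0,"tz":0,"gripper":0.8},{"wx":0,"wy":0,"wz":0,"tx":0,"ty":0,"tz":-30,"gripper":0.8},{"wx":0,"wy":0,"wz":0,"tx":0,"ty":0,"tz":-65,"gripper":0.8}]'
python3 -m creep '[{"wx":0,"wy":0,"wz":0,"tx":5,"ty":-5,"tz":-35,"gripper":0.8},{"wx":0,"wy":0,"wz":0,"tx":30,"ty":-20,"tz":-45,"gripper":0.5},{"wx":0,"wy":0,"wz":0,"tx":60,"ty":-40,"tz":-45,"gripper":0.2},{"wx":0,"wy":0,"wz":0,"tx":92,"ty":-62,"tz":-45,"gripper":0.2},{"wx":0,"wy":0,"wz":0,"tx":124,"ty":-84,"tz":-45,"gripper":0.2}]'
python3 -m creep '[{"wx":0,"wy":0,"wz":0,"tx":33,"ty":-22,"tz":0,"gripper":0.2},{"wx":0,"wy":0,"wz":0,"tx":66,"ty":-45,"tz":0,"gripper":0.2},{"wx":0,"wy":0,"wz":0,"tx":98,"ty":-68,"tz":0,"gripper":0.2},{"wx":0,"wy":0,"wz":0,"tx":130,"ty":-90,"tz":0,"gripper":0.2},{"wx":0,"wy":0,"wz":0,"tx":154,"ty":-108,"tz":10,"gripper":0.2}]'
python3 -m creep '[{"wx":0,"wy":0,"wz":0,"tx":0,"ty":0,"tz":10,"gripper":0.2},{"wx":0,"wy":0,"wz":0,"tx":0,"ty":0,"tz":10,"gripper":0.2},{"wx":0,"wy":0,"wz":0,"tx":0,"ty":0,"tz":10,"gripper":0.2}]'
python3 - <<'E'
from cell import get_obs, optics, nets
import cv2
for c in ["scene","side","wrist"]:
    im,d=optics.read_camera(c);cv2.imwrite(f"pics/3{c}.png",im[:,:,::-1])
    for n in ["stand_center","cell_18_mid"]: print(c,n,[r["point"] for r in nets.place_of(n,c)[:1]])
o=get_obs();print(o["tool_pos"],o["grip_width"])
E
```

```text
time_s: 5.38
tool_pos: [0.6274, -0.142, 0.0809]
tool_rot: [-179.6, -0.1, 90.0]
force: [1.0, -0.2, -0.1]
grip_width: 0.0754
grasp_force: 0.0
time_s: 5.8
tool_pos: [0.5454, -0.0176, 0.1291]
tool_rot: [179.9, 0.0, 89.9]
force: [1.2, 0.8, -0.3]
grip_width: 0.0592
grasp_force: 0.0
time_s: 6.22
tool_pos: [0.4376, 0.1387, 0.1203]
tool_rot: [179.8, -0.1, 90.1]
force: [1.4, 1.2, 0.6]
grip_width: 0.0526
grasp_force: 0.0
time_s: 6.47
tool_pos: [0.4381, 0.1347, 0.1083]
tool_rot: [-180.0, 0.0, 90.0]
force: [0.4, 0.4, -0.3]
grip_width: 0.0521
grasp_force: 0.0
scene stand_center []
scene cell_18_mid [[0.4377, 0.1371, 0.0329]]
side stand_center [[0.6316, -0.1434, 0.0203]]
side cell_18_mid [[0.437, 0.1355, 0.0323]]
wrist stand_center []
wrist cell_18_mid [[0.4414, 0.1367, 0.0332]]
[0.43830913 0.1351832  0.10848878] 0.05223960073694864
```

View pics/3wrist.png

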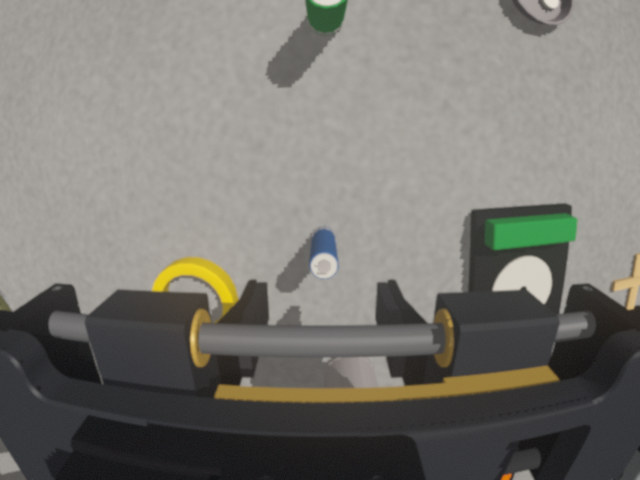

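The wrist view shows the blue cell's top at (323,265), midway between the fingers, and the yellow ring is low and off to the left. I'll descend and grip.

```bash
python3 -m creep '[{"wx":0,"wy":0,"wz":0,"tx":1,"ty":0,"tz":25,"gripper":0.2},{"wx":0,"wy":0,"wz":0,"tx":1,"ty":0,"tz":50,"gripper":0.2},{"wx":0,"wy":0,"wz":0,"tx":1,"ty":0,"tz":72,"gripper":0.2},{"wx":0,"wy":0,"wz":0,"tx":1,"ty":0,"tz":83,"gripper":0.2},{"wx":0,"wy":0,"wz":0,"tx":1,"ty":0,"tz":83,"gripper":0.2}]'
python3 -m creep '[{"wx":0,"wy":0,"wz":0,"tx":0,"ty":0,"tz":0,"gripper":-0.2},{"wx":0,"wy":0,"wz":0,"tx":0,"ty":0,"tz":0,"gripper":-0.5},{"wx":0,"wy":0,"wz":0,"tx":0,"ty":0,"tz":0,"gripper":-0.8},{"wx":0,"wy":0,"wz":0,"tx":0,"ty":0,"tz":0,"gripper":-0.8},{"wx":0,"wy":0,"wz":0,"tx":0,"ty":0,"tz":0,"gripper":-0.8}]' 20
python3 -m creep '[{"wx":0,"wy":0,"wz":0,"tx":0,"ty":0,"tz":0,"gripper":-0.8},{"wx":0,"wy":0,"wz":0,"tx":0,"ty":0,"tz":0,"gripper":-0.8},{"wx":0,"wy":0,"wz":0,"tx":0,"ty":0,"tz":0,"gripper":-0.8}]'
```

```text
time_s: 7.33
tool_pos: [0.4359, 0.1357, 0.0231]
tool_rot: [-179.7, 0.1, 90.0]
force: [-0.9, -0.7, 0.5]
grip_width: 0.0521
grasp_force: 0.0
time_s: 7.75
tool_pos: [0.4387, 0.1367, 0.0263]
tool_rot: [179.9, -0.0, 90.0]
force: [-0.4, 0.4, 0.4]
grip_width: 0.0269
grasp_force: 0.0
time_s: 8.0
tool_pos: [0.4384, 0.1366, 0.0258]
tool_rot: [179.9, -0.0, 90.0]
force: [-0.1, -0.7, 2.8]
grip_width: 0.0162
grasp_force: 20.0
```

```bash
python3 -m creep '[{"wx":0,"wy":0,"wz":0,"tx":0,"ty":0,"tz":-15,"gripper":-0.8},{"wx":0,"wy":0,"wz":0,"tx":0,"ty":5,"tz":-40,"gripper":-0.8},{"wx":0,"wy":0,"wz":0,"tx":-5,"ty":25,"tz":-55,"gripper":-0.8},{"wx":0,"wy":0,"wz":0,"tx":-10,"ty":50,"tz":-60,"gripper":-0.8},{"wx":0,"wy":0,"wz":0,"tx":-17,"ty":80,"tz":-60,"gripper":-0.8}]'
python3 -m creep '[{"wx":0,"wy":0,"wz":0,"tx":-8,"ty":30,"tz":0,"gripper":-0.8},{"wx":0,"wy":0,"wz":0,"tx":-16,"ty":60,"tz":0,"gripper":-0.8},{"wx":0,"wy":0,"wz":0,"tx":-22,"ty":80,"tz":0,"gripper":-0.8},{"wx":0,"wy":0,"wz":0,"tx":-25,"ty":90,"tz":0,"gripper":-0.8},{"wx":0,"wy":0,"wz":0,"tx":-25,"ty":90,"tz":0,"gripper":-0.8}]'
python3 -m creep '[{"wx":0,"wy":0,"wz":0,"tx":0,"ty":0,"tz":0,"gripper":-0.8},{"wx":0,"wy":0,"wz":0,"tx":0,"ty":0,"tz":15,"gripper":-0.8},{"wx":0,"wy":0,"wz":0,"tx":0,"ty":0,"tz":30,"gripper":-0.8},{"wx":0,"wy":0,"wz":0,"tx":0,"ty":0,"tz":35,"gripper":-0.8},{"wx":0,"wy":0,"wz":0,"tx":0,"ty":0,"tz":35,"gripper":-0.8}]'
python3 - <<'E'
from cell import get_obs, optics, nets
import cv2
for c in ["scene","side","wrist"]:
    im,d=optics.read_camera(c);cv2.imwrite(f"pics/4{c}.png",im[:,:,::-1])
    print(c,[r["point"] for r in nets.place_of("cell_18_mid",c)[:1]],[r["point"] for r in nets.place_of("pad_a",c)])
o=get_obs();print(o["tool_pos"],o["grip_width"])
E
```

```text
time_s: 8.42
tool_pos: [0.5193, 0.1202, 0.0874]
tool_rot: [179.8, -0.0, 90.1]
force: [0.1, 0.4, -0.0]
grip_width: 0.0163
grasp_force: 20.0
time_s: 8.83
tool_pos: [0.6094, 0.0931, 0.0848]
tool_rot: [-180.0, 0.0, 89.9]
force: [-0.5, -0.3, 0.7]
grip_width: 0.0162
grasp_force: 20.0
time_s: 9.25
tool_pos: [0.6053, 0.0951, 0.0489]
tool_rot: [-179.8, 0.0, 90.1]
force: [-0.2, -0.9, -1.2]
grip_width: 0.0164
grasp_force: 20.0
scene [[0.6063, 0.0944, 0.058]] [[0.615, 0.0141, 0.017], [0.6102, 0.0954, 0.0102], [0.6307, -0.1453, 0.0133]]
side [[0.6053, 0.0949, 0.0592]] [[0.6084, 0.0944, 0.0158], [0.6178, 0.0175, 0.0173], [0.6205, -0.0638, 0.0121], [0.6255, -0.1483, 0.0126]]
wrist [[0.4603, 0.0106, 0.0402]] [[0.6073, 0.0911, 0.0109], [0.6137, 0.0137, 0.0142]]
[0.60831546 0.09452027 0.05089458] 0.016731703262929026
```

View pics/4wrist.png

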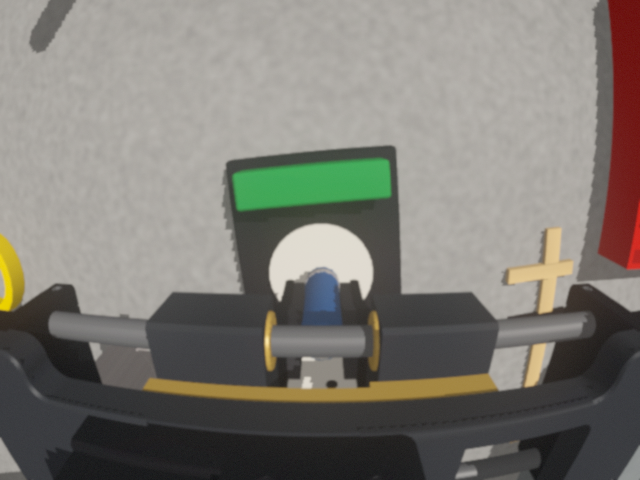

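The wrist view shows the cell's bottom over the pad centre near (322,272). I'll lower it, release, and go on to the green cell.

```bash
python3 -m creep '[{"wx":0,"wy":0,"wz":0,"tx":0,"ty":0,"tz":5,"gripper":-0.8},{"wx":0,"wy":0,"wz":0,"tx":0,"ty":0,"tz":8,"gripper":-0.8},{"wx":0,"wy":0,"wz":0,"tx":0,"ty":0,"tz":10,"gripper":-0.8},{"wx":0,"wy":0,"wz":0,"tx":0,"ty":0,"tz":11,"gripper":-0.8},{"wx":0,"wy":0,"wz":0,"tx":0,"ty":0,"tz":11,"gripper":-0.8}]'
python3 -m creep '[{"wx":0,"wy":0,"wz":0,"tx":0,"ty":0,"tz":0,"gripper":-0.8},{"wx":0,"wy":0,"wz":0,"tx":0,"ty":0,"tz":0,"gripper":-0.4},{"wx":0,"wy":0,"wz":0,"tx":0,"ty":0,"tz":0,"gripper":0},{"wx":0,"wy":0,"wz":0,"tx":0,"ty":0,"tz":0,"gripper":0.2},{"wx":0,"wy":0,"wz":0,"tx":0,"ty":0,"tz":0,"gripper":0.2}]'
python3 -m creep '[{"wx":0,"wy":0,"wz":0,"tx":0,"ty":0,"tz":-15,"gripper":0.2},{"wx":0,"wy":0,"wz":0,"tx":0,"ty":0,"tz":-40,"gripper":0.2},{"wx":0,"wy":0,"wz":0,"tx":0,"ty":0,"tz":-70,"gripper":0.3},{"wx":0,"wy":0,"wz":0,"tx":20,"ty":-15,"tz":-75,"gripper":0.3},{"wx":0,"wy":0,"wz":0,"tx":50,"ty":-40,"tz":-75,"gripper":0.3}]'
python3 -m creep '[{"wx":0,"wy":0,"wz":0,"tx":30,"ty":-25,"tz":0,"gripper":0.3},{"wx":0,"wy":0,"wz":0,"tx":60,"ty":-50,"tz":0,"gripper":0.3},{"wx":0,"wy":0,"wz":0,"tx":90,"ty":-75,"tz":0,"gripper":0.3},{"wx":0,"wy":0,"wz":0,"tx":120,"ty":-100,"tz":0,"gripper":0.3},{"wx":0,"wy":0,"wz":0,"tx":153,"ty":-127,"tz":0,"gripper":0.3}]'
python3 -m creep '[{"wx":0,"wy":0,"wz":0,"tx":0,"ty":0,"tz":0,"gripper":0.3},{"wx":0,"wy":0,"wz":0,"tx":0,"ty":0,"tz":0,"gripper":0.3},{"wx":0,"wy":0,"wz":0,"tx":0,"ty":0,"tz":0,"gripper":0.3}]'
python3 - <<'E'
from cell import get_obs, optics, nets
import cv2
for c in ["scene","side","wrist"]:
    im,d=optics.read_camera(c);cv2.imwrite(f"pics/5{c}.png",im[:,:,::-1])
    for n in ["cell_18_mid","cell_26_mid"]: print(c,n,[r["point"] for r in nets.place_of(n,c)[:1]])
o=get_obs();print(o["tool_pos"],o["grip_width"])
E
```

```text
time_s: 10.12
tool_pos: [0.6078, 0.0944, 0.0399]
tool_rot: [-180.0, 0.0, 90.0]
force: [-1.7, -0.5, 4.2]
grip_width: 0.0163
grasp_force: 20.0
time_s: 10.53
tool_pos: [0.6079, 0.0945, 0.039]
tool_rot: [-180.0, 0.0, 90.0]
force: [-0.0, 0.6, -0.1]
grip_width: 0.0348
grasp_force: 0.0
time_s: 10.95
tool_pos: [0.5723, 0.141, 0.1174]
tool_rot: [179.6, 0.0, 89.5]
force: [0.8, 0.7, -0.4]
grip_width: 0.056
grasp_force: 0.0
time_s: 11.37
tool_pos: [0.4406, 0.2974, 0.1144]
tool_rot: [180.0, 0.0, 89.9]
force: [0.8, 0.4, 0.3]
grip_width: 0.0565
grasp_force: 0.0
time_s: 11.62
tool_pos: [0.4419, 0.2965, 0.1143]
tool_rot: [180.0, 0.0, 90.0]
force: [0.9, -0.9, -0.3]
grip_width: 0.0563
grasp_force: 0.0
scene cell_18_mid [[0.6054, 0.0909, 0.0494]]
scene cell_26_mid [[0.4413, 0.2963, 0.0257]]
side cell_18_mid [[0.6082, 0.0939, 0.0467]]
side cell_26_mid [[0.4419, 0.3015, 0.0331]]
wrist cell_18_mid []
wrist cell_26_mid [[0.4365, 0.2985, 0.0337]]
[0.44194836 0.29629849 0.11429437] 0.056724299782462115
```

View pics/5wrist.png

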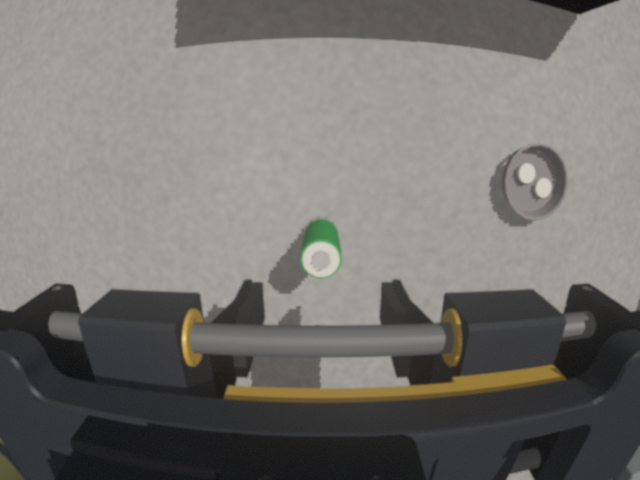

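The green cell is centred at (321,258) in the wrist view, and the blue cell is in place. I'll grip the green one and carry it high over the blue.

```bash
python3 -m creep '[{"wx":0,"wy":0,"wz":0,"tx":2,"ty":-1,"tz":30,"gripper":0.3},{"wx":0,"wy":0,"wz":0,"tx":2,"ty":-1,"tz":58,"gripper":0.3},{"wx":0,"wy":0,"wz":0,"tx":2,"ty":-1,"tz":78,"gripper":0.3},{"wx":0,"wy":0,"wz":0,"tx":2,"ty":-1,"tz":89,"gripper":0.3},{"wx":0,"wy":0,"wz":0,"tx":2,"ty":-1,"tz":89,"gripper":0.3}]'
python3 -m creep '[{"wx":0,"wy":0,"wz":0,"tx":0,"ty":0,"tz":0,"gripper":0},{"wx":0,"wy":0,"wz":0,"tx":0,"ty":0,"tz":0,"gripper":-0.3},{"wx":0,"wy":0,"wz":0,"tx":0,"ty":0,"tz":0,"gripper":-0.7},{"wx":0,"wy":0,"wz":0,"tx":0,"ty":0,"tz":0,"gripper":-0.7},{"wx":0,"wy":0,"wz":0,"tx":0,"ty":0,"tz":0,"gripper":-0.7}]' 25
python3 -m creep '[{"wx":0,"wy":0,"wz":0,"tx":0,"ty":0,"tz":0,"gripper":-0.7},{"wx":0,"wy":0,"wz":0,"tx":0,"ty":0,"tz":0,"gripper":-0.7},{"wx":0,"wy":0,"wz":0,"tx":0,"ty":0,"tz":0,"gripper":-0.7}]'
```

```text
time_s: 12.48
tool_pos: [0.439, 0.2974, 0.0229]
tool_rot: [-179.8, 0.2, 90.0]
force: [0.1, 0.2, -0.1]
grip_width: 0.0567
grasp_force: 0.0
time_s: 12.9
tool_pos: [0.4413, 0.2991, 0.0264]
tool_rot: [179.9, -0.0, 90.0]
force: [-0.4, 0.5, 1.1]
grip_width: 0.0311
grasp_force: 0.0
time_s: 13.15
tool_pos: [0.4411, 0.299, 0.026]
tool_rot: [179.9, -0.0, 90.0]
force: [-0.2, -0.8, 2.6]
grip_width: 0.0242
grasp_force: 25.0
```

```bash
python3 -m creep '[{"wx":0,"wy":0,"wz":0,"tx":0,"ty":0,"tz":-15,"gripper":-0.7},{"wx":0,"wy":0,"wz":0,"tx":-3,"ty":2,"tz":-40,"gripper":-0.7},{"wx":0,"wy":0,"wz":0,"tx":-15,"ty":8,"tz":-65,"gripper":-0.7},{"wx":0,"wy":0,"wz":0,"tx":-35,"ty":18,"tz":-85,"gripper":-0.7},{"wx":0,"wy":0,"wz":0,"tx":-60,"ty":30,"tz":-95,"gripper":-0.7}]'
python3 -m creep '[{"wx":0,"wy":0,"wz":0,"tx":-30,"ty":15,"tz":0,"gripper":-0.7},{"wx":0,"wy":0,"wz":0,"tx":-62,"ty":32,"tz":0,"gripper":-0.7},{"wx":0,"wy":0,"wz":0,"tx":-94,"ty":50,"tz":0,"gripper":-0.7},{"wx":0,"wy":0,"wz":0,"tx":-125,"ty":70,"tz":0,"gripper":-0.7},{"wx":0,"wy":0,"wz":0,"tx":-155,"ty":90,"tz":0,"gripper":-0.7}]'
python3 -m creep '[{"wx":0,"wy":0,"wz":0,"tx":-28,"ty":20,"tz":0,"gripper":-0.7},{"wx":0,"wy":0,"wz":0,"tx":-50,"ty":40,"tz":0,"gripper":-0.7},{"wx":0,"wy":0,"wz":0,"tx":-65,"ty":51,"tz":0,"gripper":-0.7},{"wx":0,"wy":0,"wz":0,"tx":-69,"ty":54,"tz":0,"gripper":-0.7},{"wx":0,"wy":0,"wz":0,"tx":-69,"ty":54,"tz":0,"gripper":-0.7}]'
python3 -m creep '[{"wx":0,"wy":0,"wz":0,"tx":0,"ty":0,"tz":10,"gripper":-0.7},{"wx":0,"wy":0,"wz":0,"tx":0,"ty":0,"tz":30,"gripper":-0.7},{"wx":0,"wy":0,"wz":0,"tx":0,"ty":0,"tz":55,"gripper":-0.7},{"wx":0,"wy":0,"wz":0,"tx":0,"ty":0,"tz":70,"gripper":-0.7},{"wx":0,"wy":0,"wz":0,"tx":0,"ty":0,"tz":70,"gripper":-0.7}]'
python3 - <<'E'
from cell import get_obs, optics, nets
import cv2
for c in ["scene","side","wrist"]:
    im,d=optics.read_camera(c);cv2.imwrite(f"pics/6{c}.png",im[:,:,::-1])
    print(c,[r["point"] for r in nets.place_of("cell_26_mid",c)[:1]],[r["point"] for r in nets.place_of("pad_a",c)])
o=get_obs();print(o["tool_pos"],o["grip_width"])
E
```

```text
time_s: 13.57
tool_pos: [0.4712, 0.2406, 0.1231]
tool_rot: [179.8, -0.1, 90.2]
force: [0.8, -0.4, -0.9]
grip_width: 0.0242
grasp_force: 25.0
time_s: 13.98
tool_pos: [0.5609, 0.0817, 0.1202]
tool_rot: [-180.0, 0.0, 90.0]
force: [0.1, 0.8, -1.0]
grip_width: 0.0243
grasp_force: 25.0
time_s: 14.4
tool_pos: [0.6147, 0.013, 0.1196]
tool_rot: [-179.9, 0.0, 89.8]
force: [-0.7, 0.3, -1.1]
grip_width: 0.0243
grasp_force: 25.0
time_s: 14.82
tool_pos: [0.6101, 0.0172, 0.0457]
tool_rot: [-179.5, -0.0, 90.2]
force: [-1.1, -0.5, -1.3]
grip_width: 0.0241
grasp_force: 25.0
scene [[0.6089, 0.0142, 0.0484]] [[0.6216, -0.0654, 0.0106], [0.6148, 0.013, 0.013], [0.6086, 0.0956, 0.0097], [0.6066, 0.0134, 0.0483]]
side [[0.6121, 0.0159, 0.0574]] [[0.6158, 0.0177, 0.0147], [0.6204, -0.0627, 0.0124], [0.6087, 0.0943, 0.0127], [0.6253, -0.1482, 0.0163]]
wrist [[0.6113, 0.0144, 0.0584]] [[0.6024, 0.1446, 0.0105], [0.6136, 0.0137, 0.014], [0.6209, -0.0646, 0.013]]
[0.61525527 0.01475555 0.0513846 ] 0.023954273399649253
```

View pics/6wrist.png

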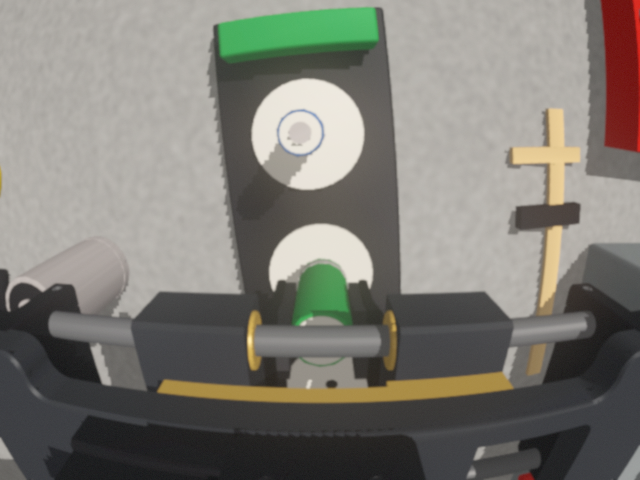

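The wrist view shows the green cell over the second pad at (321,272) and the blue cell upright on its pad at (300,132). I'll lower, release, and go to the grey cell.

```bash
python3 -m creep '[{"wx":0,"wy":0,"wz":0,"tx":0,"ty":0,"tz":5,"gripper":-0.7},{"wx":0,"wy":0,"wz":0,"tx":0,"ty":0,"tz":8,"gripper":-0.7},{"wx":0,"wy":0,"wz":0,"tx":0,"ty":0,"tz":10,"gripper":-0.7},{"wx":0,"wy":0,"wz":0,"tx":0,"ty":0,"tz":11,"gripper":-0.7},{"wx":0,"wy":0,"wz":0,"tx":0,"ty":0,"tz":11,"gripper":-0.7}]'
python3 -m creep '[{"wx":0,"wy":0,"wz":0,"tx":0,"ty":0,"tz":0,"gripper":-0.7},{"wx":0,"wy":0,"wz":0,"tx":0,"ty":0,"tz":0,"gripper":-0.2},{"wx":0,"wy":0,"wz":0,"tx":0,"ty":0,"tz":0,"gripper":0.2},{"wx":0,"wy":0,"wz":0,"tx":0,"ty":0,"tz":0,"gripper":0.4},{"wx":0,"wy":0,"wz":0,"tx":0,"ty":0,"tz":0,"gripper":0.4}]'
python3 -m creep '[{"wx":0,"wy":0,"wz":0,"tx":0,"ty":0,"tz":-15,"gripper":0.4},{"wx":0,"wy":0,"wz":0,"tx":0,"ty":0,"tz":-40,"gripper":0.4},{"wx":0,"wy":0,"wz":0,"tx":0,"ty":0,"tz":-70,"gripper":0.4},{"wx":0,"wy":0,"wz":0,"tx":-18,"ty":-18,"tz":-80,"gripper":0.4},{"wx":0,"wy":0,"wz":0,"tx":-45,"ty":-45,"tz":-80,"gripper":0.4}]'
python3 -m creep '[{"wx":0,"wy":0,"wz":0,"tx":-28,"ty":-28,"tz":0,"gripper":0.4},{"wx":0,"wy":0,"wz":0,"tx":-56,"ty":-56,"tz":0,"gripper":0.4},{"wx":0,"wy":0,"wz":0,"tx":-84,"ty":-86,"tz":0,"gripper":0.4},{"wx":0,"wy":0,"wz":0,"tx":-108,"ty":-114,"tz":0,"gripper":0.4},{"wx":0,"wy":0,"wz":0,"tx":-121,"ty":-130,"tz":0,"gripper":0.4}]'
python3 -m creep '[{"wx":0,"wy":0,"wz":0,"tx":0,"ty":0,"tz":0,"gripper":0.4},{"wx":0,"wy":0,"wz":0,"tx":0,"ty":0,"tz":0,"gripper":0.4},{"wx":0,"wy":0,"wz":0,"tx":0,"ty":0,"tz":0,"gripper":0.4}]'
python3 - <<'E'
from cell import get_obs, optics, nets
import cv2
for c in ["scene","side","wrist"]:
    im,d=optics.read_camera(c);cv2.imwrite(f"pics/7{c}.png",im[:,:,::-1])
    for n in ["cell_26_mid","cell_32_mid"]: print(c,n,[r["point"] for r in nets.place_of(n,c)[:1]])
o=get_obs();print(o["tool_pos"],o["grip_width"])
E
```

```text
time_s: 15.68
tool_pos: [0.6144, 0.0146, 0.04]
tool_rot: [-180.0, 0.0, 90.0]
force: [-2.3, -0.7, 4.8]
grip_width: 0.0244
grasp_force: 25.0
time_s: 16.1
tool_pos: [0.6146, 0.0147, 0.0391]
tool_rot: [-180.0, 0.0, 90.0]
force: [-0.4, -0.2, 0.0]
grip_width: 0.0436
grasp_force: 0.0
time_s: 16.52
tool_pos: [0.5736, -0.0269, 0.1231]
tool_rot: [179.5, -0.1, 90.3]
force: [1.0, -0.8, -1.0]
grip_width: 0.0605
grasp_force: 0.0
time_s: 16.93
tool_pos: [0.4362, -0.1545, 0.1191]
tool_rot: [-179.9, 0.0, 89.8]
force: [-0.4, -0.4, 1.2]
grip_width: 0.0612
grasp_force: 0.0
time_s: 17.18
tool_pos: [0.4406, -0.1506, 0.1197]
tool_rot: [179.9, -0.0, 90.0]
force: [0.8, -0.0, -0.1]
grip_width: 0.0611
grasp_force: 0.0
scene cell_26_mid [[0.6142, 0.0127, 0.0424]]
scene cell_32_mid [[0.4392, -0.1511, 0.034]]
side cell_26_mid [[0.616, 0.0157, 0.0459]]
side cell_32_mid []
wrist cell_26_mid [[0.6099, 0.0117, 0.0455]]
wrist cell_32_mid [[0.4442, -0.1528, 0.0388]]
[ 0.4398176  -0.15100637  0.11925582] 0.06102188823753513
```

View pics/7wrist.png

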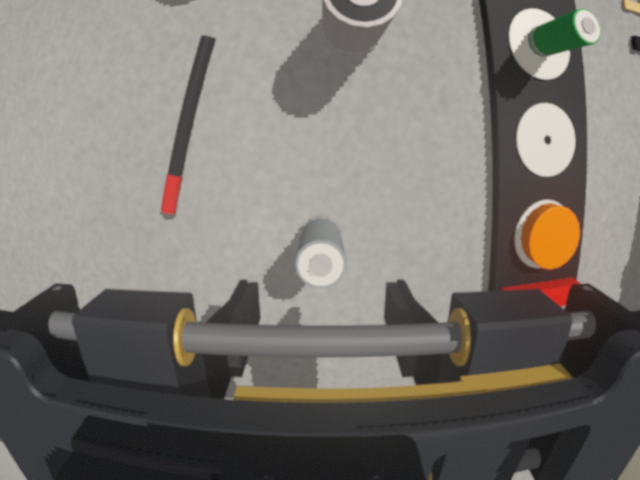

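The grey cell is centred at (321,262), the green cell is upright on its pad, and the stand is on the end pad at (550,237). I'll grip the grey cell.

```bash
python3 -m creep '[{"wx":0,"wy":0,"wz":0,"tx":-1,"ty":0,"tz":30,"gripper":0.4},{"wx":0,"wy":0,"wz":0,"tx":-1,"ty":0,"tz":60,"gripper":0.4},{"wx":0,"wy":0,"wz":0,"tx":-1,"ty":0,"tz":82,"gripper":0.4},{"wx":0,"wy":0,"wz":0,"tx":-1,"ty":0,"tz":93,"gripper":0.4},{"wx":0,"wy":0,"wz":0,"tx":-1,"ty":0,"tz":93,"gripper":0.4}]'
python3 -m creep '[{"wx":0,"wy":0,"wz":0,"tx":0,"ty":0,"tz":0,"gripper":0.1},{"wx":0,"wy":0,"wz":0,"tx":0,"ty":0,"tz":0,"gripper":-0.3},{"wx":0,"wy":0,"wz":0,"tx":0,"ty":0,"tz":0,"gripper":-0.6},{"wx":0,"wy":0,"wz":0,"tx":0,"ty":0,"tz":0,"gripper":-0.6},{"wx":0,"wy":0,"wz":0,"tx":0,"ty":0,"tz":0,"gripper":-0.6}]' 30
python3 -m creep '[{"wx":0,"wy":0,"wz":0,"tx":0,"ty":0,"tz":0,"gripper":-0.6},{"wx":0,"wy":0,"wz":0,"tx":0,"ty":0,"tz":0,"gripper":-0.6},{"wx":0,"wy":0,"wz":0,"tx":0,"ty":0,"tz":0,"gripper":-0.6}]'
```

```text
time_s: 18.05
tool_pos: [0.4375, -0.1517, 0.024]
tool_rot: [-179.7, -0.1, 90.0]
force: [-0.2, 0.6, 0.3]
grip_width: 0.0609
grasp_force: 0.0
time_s: 18.47
tool_pos: [0.4404, -0.1525, 0.0274]
tool_rot: [179.9, 0.0, 90.0]
force: [-0.4, 0.1, -0.1]
grip_width: 0.0354
grasp_force: 0.0
time_s: 18.72
tool_pos: [0.4401, -0.1524, 0.0271]
tool_rot: [179.9, 0.0, 90.0]
force: [-1.5, 0.1, 5.6]
grip_width: 0.0303
grasp_force: 30.0
```

```bash
python3 -m creep '[{"wx":0,"wy":0,"wz":0,"tx":0,"ty":0,"tz":-15,"gripper":-0.6},{"wx":0,"wy":0,"wz":0,"tx":2,"ty":5,"tz":-40,"gripper":-0.6},{"wx":0,"wy":0,"wz":0,"tx":12,"ty":25,"tz":-55,"gripper":-0.6},{"wx":0,"wy":0,"wz":0,"tx":24,"ty":50,"tz":-60,"gripper":-0.6},{"wx":0,"wy":0,"wz":0,"tx":38,"ty":80,"tz":-60,"gripper":-0.6}]'
python3 -m creep '[{"wx":0,"wy":0,"wz":0,"tx":15,"ty":30,"tz":0,"gripper":-0.6},{"wx":0,"wy":0,"wz":0,"tx":30,"ty":60,"tz":0,"gripper":-0.6},{"wx":0,"wy":0,"wz":0,"tx":43,"ty":86,"tz":0,"gripper":-0.6},{"wx":0,"wy":0,"wz":0,"tx":50,"ty":102,"tz":0,"gripper":-0.6},{"wx":0,"wy":0,"wz":0,"tx":50,"ty":102,"tz":0,"gripper":-0.6}]'
python3 -m creep '[{"wx":0,"wy":0,"wz":0,"tx":0,"ty":0,"tz":0,"gripper":-0.6},{"wx":0,"wy":0,"wz":0,"tx":0,"ty":0,"tz":15,"gripper":-0.6},{"wx":0,"wy":0,"wz":0,"tx":0,"ty":0,"tz":30,"gripper":-0.6},{"wx":0,"wy":0,"wz":0,"tx":0,"ty":0,"tz":35,"gripper":-0.6},{"wx":0,"wy":0,"wz":0,"tx":0,"ty":0,"tz":35,"gripper":-0.6}]'
python3 - <<'E'
from cell import get_obs, optics, nets
import cv2
for c in ["scene","side","wrist"]:
    im,d=optics.read_camera(c);cv2.imwrite(f"pics/8{c}.png",im[:,:,::-1])
    print(c,[r["point"] for r in nets.place_of("cell_32_mid",c)[:1]],[r["point"] for r in nets.place_of("pad_a",c)],[r["point"] for r in nets.place_of("stand_center",c)[:1]])
o=get_obs();print(o["tool_pos"],o["grip_width"])
E
```

```text
time_s: 19.13
tool_pos: [0.5206, -0.115, 0.088]
tool_rot: [179.9, 0.0, 89.9]
force: [0.0, -1.0, -1.5]
grip_width: 0.0302
grasp_force: 30.0
time_s: 19.55
tool_pos: [0.6245, -0.0606, 0.0853]
tool_rot: [179.9, -0.1, 90.2]
force: [-0.2, 0.3, -2.0]
grip_width: 0.0303
grasp_force: 30.0
time_s: 19.97
tool_pos: [0.619, -0.0652, 0.0494]
tool_rot: [-179.7, 0.0, 89.9]
force: [-0.2, 0.6, -2.3]
grip_width: 0.0302
grasp_force: 30.0
scene [[0.617, -0.063, 0.0571]] [[0.6061, 0.095, 0.0104], [0.6137, 0.0132, 0.0142], [0.6255, -0.0647, 0.0117], [0.6322, -0.145, 0.0145]] [[0.6306, -0.1445, 0.0226]]
side [[0.6238, -0.0644, 0.0579]] [[0.6212, -0.0645, 0.0134], [0.6317, -0.1468, 0.0126], [0.6158, 0.014, 0.0151]] [[0.6318, -0.1412, 0.0202]]
wrist [[0.6272, -0.0643, 0.0596]] [] [[0.6336, -0.1481, 0.0203]]
[ 0.62170879 -0.06426155  0.05152009] 0.0304554076460356
```

View pics/8wrist.png

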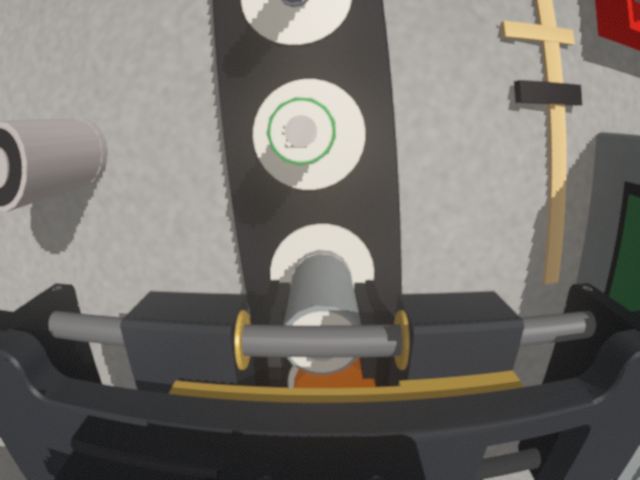

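The grey cell is over the third pad at (322,270). I'll lower, release, and go to the metal cell.

```bash
python3 -m creep '[{"wx":0,"wy":0,"wz":0,"tx":0,"ty":0,"tz":5,"gripper":-0.6},{"wx":0,"wy":0,"wz":0,"tx":0,"ty":0,"tz":8,"gripper":-0.6},{"wx":0,"wy":0,"wz":0,"tx":0,"ty":0,"tz":10,"gripper":-0.6},{"wx":0,"wy":0,"wz":0,"tx":0,"ty":0,"tz":11,"gripper":-0.6},{"wx":0,"wy":0,"wz":0,"tx":0,"ty":0,"tz":11,"gripper":-0.6}]'
python3 -m creep '[{"wx":0,"wy":0,"wz":0,"tx":0,"ty":0,"tz":0,"gripper":-0.6},{"wx":0,"wy":0,"wz":0,"tx":0,"ty":0,"tz":0,"gripper":-0.1},{"wx":0,"wy":0,"wz":0,"tx":0,"ty":0,"tz":0,"gripper":0.3},{"wx":0,"wy":0,"wz":0,"tx":0,"ty":0,"tz":0,"gripper":0.5},{"wx":0,"wy":0,"wz":0,"tx":0,"ty":0,"tz":0,"gripper":0.5}]'
python3 -m creep '[{"wx":0,"wy":0,"wz":0,"tx":0,"ty":0,"tz":-15,"gripper":0.5},{"wx":0,"wy":0,"wz":0,"tx":0,"ty":0,"tz":-40,"gripper":1},{"wx":0,"wy":0,"wz":0,"tx":0,"ty":0,"tz":-70,"gripper":1},{"wx":0,"wy":0,"wz":0,"tx":5,"ty":-10,"tz":-90,"gripper":1},{"wx":0,"wy":0,"wz":0,"tx":15,"ty":-30,"tz":-93,"gripper":1}]'
python3 -m creep '[{"wx":0,"wy":0,"wz":0,"tx":15,"ty":-30,"tz":0,"gripper":1},{"wx":0,"wy":0,"wz":0,"tx":30,"ty":-60,"tz":0,"gripper":1},{"wx":0,"wy":0,"wz":0,"tx":45,"ty":-92,"tz":0,"gripper":1},{"wx":0,"wy":0,"wz":0,"tx":57,"ty":-117,"tz":0,"gripper":1},{"wx":0,"wy":0,"wz":0,"tx":62,"ty":-129,"tz":0,"gripper":1}]'
python3 -m creep '[{"wx":0,"wy":0,"wz":0,"tx":0,"ty":0,"tz":0,"gripper":1},{"wx":0,"wy":0,"wz":0,"tx":0,"ty":0,"tz":0,"gripper":1},{"wx":0,"wy":0,"wz":0,"tx":0,"ty":0,"tz":0,"gripper":1}]'
python3 - <<'E'
from cell import get_obs, optics, nets
import cv2
for c in ["scene","side","wrist"]:
    im,d=optics.read_camera(c);cv2.imwrite(f"pics/9{c}.png",im[:,:,::-1])
    for n in ["cell_32_mid","cell_46_mid","stand_center"]: print(c,n,[r["point"] for r in nets.place_of(n,c)[:1]])
o=get_obs();print(o["tool_pos"],o["grip_width"])
E
```

```text
time_s: 20.98
tool_pos: [0.6212, -0.0643, 0.0411]
tool_rot: [-179.9, -0.0, 90.0]
force: [-3.0, 1.2, 5.2]
grip_width: 0.03
grasp_force: 30.0
time_s: 21.4
tool_pos: [0.6217, -0.0643, 0.0402]
tool_rot: [180.0, 0.0, 90.0]
force: [0.4, -0.3, -0.6]
grip_width: 0.0495
grasp_force: 0.0
time_s: 21.82
tool_pos: [0.5958, -0.0508, 0.1381]
tool_rot: [179.5, 0.1, 89.9]
force: [0.2, -0.2, 1.5]
grip_width: 0.0818
grasp_force: 0.0
time_s: 22.23
tool_pos: [0.4595, 0.0145, 0.1331]
tool_rot: [-179.9, -0.0, 90.1]
force: [0.8, 0.2, -0.6]
grip_width: 0.0869
grasp_force: 0.0
time_s: 22.48
tool_pos: [0.4637, 0.0122, 0.1337]
tool_rot: [179.9, 0.0, 90.0]
force: [0.2, -0.0, 0.5]
grip_width: 0.087
grasp_force: 0.0
scene cell_32_mid [[0.6241, -0.0623, 0.048]]
scene cell_46_mid []
scene stand_center [[0.6312, -0.1451, 0.0213]]
side cell_32_mid [[0.6247, -0.0659, 0.0475]]
side cell_46_mid [[0.4631, 0.0102, 0.0394]]
side stand_center []
wrist cell_32_mid [[0.6045, 0.1478, 0.0108]]
wrist cell_46_mid []
wrist stand_center [[0.6024, 0.1464, 0.0117]]
[0.46265038 0.01271797 0.13331943] 0.08669509271960789
```

View pics/9wrist.png

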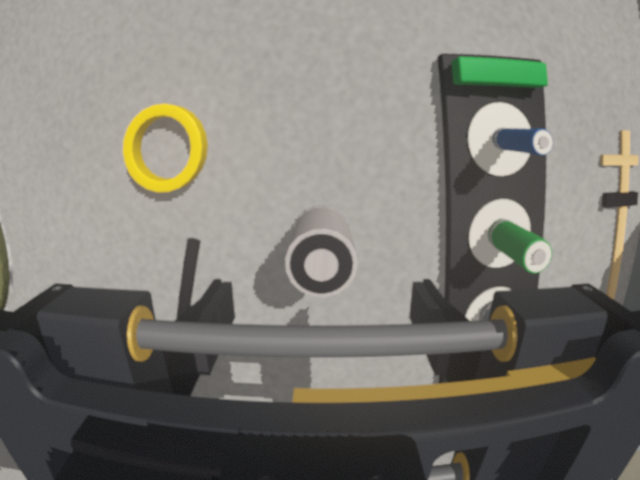

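The metal cell is centred at (320,262), and the blue and green cells are standing. I'll grip it a little higher, clear of the pen.

```bash
python3 -m creep '[{"wx":0,"wy":0,"wz":0,"tx":0,"ty":0,"tz":30,"gripper":1},{"wx":0,"wy":0,"wz":0,"tx":0,"ty":0,"tz":60,"gripper":1},{"wx":0,"wy":0,"wz":0,"tx":0,"ty":0,"tz":85,"gripper":1},{"wx":0,"wy":0,"wz":0,"tx":0,"ty":0,"tz":100,"gripper":1},{"wx":0,"wy":0,"wz":0,"tx":0,"ty":0,"tz":103,"gripper":1}]'
python3 -m creep '[{"wx":0,"wy":0,"wz":0,"tx":0,"ty":0,"tz":0,"gripper":0.5},{"wx":0,"wy":0,"wz":0,"tx":0,"ty":0,"tz":0,"gripper":0.1},{"wx":0,"wy":0,"wz":0,"tx":0,"ty":0,"tz":0,"gripper":-0.3},{"wx":0,"wy":0,"wz":0,"tx":0,"ty":0,"tz":0,"gripper":-0.3},{"wx":0,"wy":0,"wz":0,"tx":0,"ty":0,"tz":0,"gripper":-0.3}]' 45
python3 -m creep '[{"wx":0,"wy":0,"wz":0,"tx":0,"ty":0,"tz":0,"gripper":-0.3},{"wx":0,"wy":0,"wz":0,"tx":0,"ty":0,"tz":0,"gripper":-0.3},{"wx":0,"wy":0,"wz":0,"tx":0,"ty":0,"tz":0,"gripper":-0.3},{"wx":0,"wy":0,"wz":0,"tx":0,"ty":0,"tz":0,"gripper":-0.3}]'
```

```text
time_s: 23.5
tool_pos: [0.4601, 0.0126, 0.0275]
tool_rot: [-179.7, 0.0, 90.0]
force: [-0.9, 0.1, 0.8]
grip_width: 0.0872
grasp_force: 0.0
time_s: 23.92
tool_pos: [0.4635, 0.0127, 0.0314]
tool_rot: [179.9, -0.0, 90.0]
force: [-0.3, -0.4, -0.1]
grip_width: 0.0616
grasp_force: 0.0
time_s: 24.25
tool_pos: [0.4627, 0.0127, 0.0307]
tool_rot: [180.0, 0.0, 90.0]
force: [-1.5, -0.8, 1.8]
grip_width: 0.0442
grasp_force: 45.0
```

```bash
python3 -m creep '[{"wx":0,"wy":0,"wz":0,"tx":0,"ty":0,"tz":-12,"gripper":-0.3},{"wx":0,"wy":0,"wz":0,"tx":0,"ty":0,"tz":-32,"gripper":-0.3},{"wx":0,"wy":0,"wz":0,"tx":-3,"ty":0,"tz":-56,"gripper":-0.3},{"wx":0,"wy":0,"wz":0,"tx":-12,"ty":5,"tz":-78,"gripper":-0.3},{"wx":0,"wy":0,"wz":0,"tx":-28,"ty":18,"tz":-90,"gripper":-0.3}]'
python3 -m creep '[{"wx":0,"wy":0,"wz":0,"tx":-22,"ty":20,"tz":0,"gripper":-0.3},{"wx":0,"wy":0,"wz":0,"tx":-46,"ty":44,"tz":0,"gripper":-0.3},{"wx":0,"wy":0,"wz":0,"tx":-70,"ty":70,"tz":0,"gripper":-0.3},{"wx":0,"wy":0,"wz":0,"tx":-93,"ty":96,"tz":0,"gripper":-0.3},{"wx":0,"wy":0,"wz":0,"tx":-112,"ty":120,"tz":0,"gripper":-0.3}]'
python3 -m creep '[{"wx":0,"wy":0,"wz":0,"tx":-10,"ty":17,"tz":0,"gripper":-0.3},{"wx":0,"wy":0,"wz":0,"tx":-15,"ty":27,"tz":0,"gripper":-0.3},{"wx":0,"wy":0,"wz":0,"tx":-17,"ty":30,"tz":0,"gripper":-0.3},{"wx":0,"wy":0,"wz":0,"tx":-17,"ty":30,"tz":0,"gripper":-0.3},{"wx":0,"wy":0,"wz":0,"tx":-17,"ty":30,"tz":0,"gripper":-0.3}]'
python3 -m creep '[{"wx":0,"wy":0,"wz":0,"tx":0,"ty":0,"tz":10,"gripper":-0.3},{"wx":0,"wy":0,"wz":0,"tx":0,"ty":0,"tz":25,"gripper":-0.3},{"wx":0,"wy":0,"wz":0,"tx":0,"ty":0,"tz":40,"gripper":-0.3},{"wx":0,"wy":0,"wz":0,"tx":0,"ty":0,"tz":45,"gripper":-0.3},{"wx":0,"wy":0,"wz":0,"tx":0,"ty":0,"tz":45,"gripper":-0.3}]'
python3 - <<'E'
from cell import get_obs, optics, nets
import cv2
for c in ["scene","side","wrist"]:
    im,d=optics.read_camera(c);cv2.imwrite(f"pics/10{c}.png",im[:,:,::-1])
    for n in ["cell_46_mid","stand_center"]: print(c,n,[r["point"] for r in nets.place_of(n,c)[:1]])
o=get_obs();print(o["tool_pos"],o["grip_width"])
E
```

```text
time_s: 24.67
tool_pos: [0.4799, -0.0136, 0.1218]
tool_rot: [180.0, -0.1, 90.2]
force: [1.2, 0.8, -4.0]
grip_width: 0.0446
grasp_force: 45.0
time_s: 25.08
tool_pos: [0.6008, -0.1296, 0.1189]
tool_rot: [-179.9, 0.0, 89.9]
force: [0.3, -0.2, -4.2]
grip_width: 0.044
grasp_force: 45.0
time_s: 25.5
tool_pos: [0.6294, -0.1435, 0.1192]
tool_rot: [-179.8, -0.0, 90.0]
force: [0.0, 0.3, -3.9]
grip_width: 0.0443
grasp_force: 45.0
time_s: 25.92
tool_pos: [0.6284, -0.1432, 0.0731]
tool_rot: [-179.7, -0.1, 90.0]
force: [-0.3, -0.3, -3.2]
grip_width: 0.0445
grasp_force: 45.0
scene cell_46_mid [[0.6253, -0.1422, 0.0825]]
scene stand_center [[0.6294, -0.1455, 0.0264]]
side cell_46_mid [[0.6309, -0.1421, 0.0888]]
side stand_center [[0.6305, -0.1433, 0.0212]]
wrist cell_46_mid []
wrist stand_center []
[ 0.63099935 -0.14436537  0.07600321] 0.044343415196906155
```

View pics/10wrist.png

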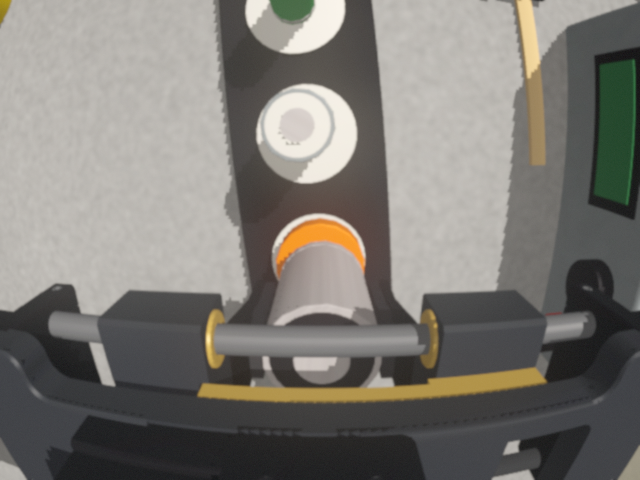

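The metal cell is above the stand, whose rim is symmetric around (320,255). I'll lower, release, and retreat straight up.

```bash
python3 -m creep '[{"wx":0,"wy":0,"wz":0,"tx":0,"ty":0,"tz":6,"gripper":-0.3},{"wx":0,"wy":0,"wz":0,"tx":0,"ty":0,"tz":11,"gripper":-0.3},{"wx":0,"wy":0,"wz":0,"tx":0,"ty":0,"tz":14,"gripper":-0.3},{"wx":0,"wy":0,"wz":0,"tx":0,"ty":0,"tz":15,"gripper":-0.3},{"wx":0,"wy":0,"wz":0,"tx":0,"ty":0,"tz":15,"gripper":-0.3}]'
python3 -m creep '[{"wx":0,"wy":0,"wz":0,"tx":0,"ty":0,"tz":0,"gripper":-0.3},{"wx":0,"wy":0,"wz":0,"tx":0,"ty":0,"tz":0,"gripper":0.2},{"wx":0,"wy":0,"wz":0,"tx":0,"ty":0,"tz":0,"gripper":0.6},{"wx":0,"wy":0,"wz":0,"tx":0,"ty":0,"tz":0,"gripper":0.7},{"wx":0,"wy":0,"wz":0,"tx":0,"ty":0,"tz":0,"gripper":0.8}]'
python3 -m creep '[{"wx":0,"wy":0,"wz":0,"tx":0,"ty":0,"tz":0,"gripper":0.8},{"wx":0,"wy":0,"wz":0,"tx":0,"ty":0,"tz":-20,"gripper":0.8},{"wx":0,"wy":0,"wz":0,"tx":0,"ty":0,"tz":-45,"gripper":0.8},{"wx":0,"wy":0,"wz":0,"tx":0,"ty":0,"tz":-75,"gripper":0.8},{"wx":0,"wy":0,"wz":0,"tx":0,"ty":0,"tz":-100,"gripper":0.8}]'
python3 -m creep '[{"wx":0,"wy":0,"wz":0,"tx":0,"ty":-30,"tz":-10,"gripper":0.8},{"wx":0,"wy":0,"wz":0,"tx":0,"ty":-60,"tz":-10,"gripper":0.8},{"wx":0,"wy":0,"wz":0,"tx":0,"ty":-90,"tz":-10,"gripper":0.8},{"wx":0,"wy":0,"wz":0,"tx":0,"ty":-120,"tz":-10,"gripper":0.8},{"wx":0,"wy":0,"wz":0,"tx":0,"ty":-130,"tz":-10,"gripper":0.8}]'
python3 - <<'E'
from cell import get_obs, optics, nets
import cv2
for c in ["scene","side"]:
    im,d=optics.read_camera(c);cv2.imwrite(f"pics/11{c}.png",im[:,:,::-1])
    for n in ["cell_18_mid","cell_26_mid","cell_32_mid","cell_46_mid","stand_center","pad_a"]: print(c,n,[r["point"] for r in nets.place_of(n,c)[:1+3*(n=="pad_a")]])
o=get_obs();print(o["tool_pos"],o["grip_width"])
E
```

```text
time_s: 26.78
tool_pos: [0.6302, -0.1442, 0.0608]
tool_rot: [-179.9, -0.0, 90.0]
force: [-3.5, 0.6, 2.6]
grip_width: 0.0445
grasp_force: 45.0
time_s: 27.2
tool_pos: [0.6312, -0.1444, 0.0605]
tool_rot: [179.9, 0.0, 90.0]
force: [0.8, 0.2, -0.3]
grip_width: 0.0632
grasp_force: 0.0
time_s: 27.62
tool_pos: [0.631, -0.1444, 0.1621]
tool_rot: [179.9, 0.0, 90.0]
force: [0.0, 0.6, 0.1]
grip_width: 0.0783
grasp_force: 0.0
time_s: 28.03
tool_pos: [0.4971, -0.1449, 0.1704]
tool_rot: [-179.9, 0.0, 89.9]
force: [-0.0, -1.2, -0.2]
grip_width: 0.0784
grasp_force: 0.0
scene cell_18_mid [[0.6078, 0.0977, 0.0489]]
scene cell_26_mid [[0.6115, 0.0108, 0.0418]]
scene cell_32_mid [[0.6202, -0.0649, 0.0483]]
scene cell_46_mid [[0.6274, -0.1459, 0.0699]]
scene stand_center [[0.6313, -0.1426, 0.0241]]
scene pad_a [[0.6242, -0.0641, 0.0119], [0.6316, -0.1449, 0.0124]]
side cell_18_mid [[0.631, -0.1438, 0.0227]]
side cell_26_mid [[0.6122, 0.0176, 0.0509]]
side cell_32_mid [[0.6246, -0.0653, 0.05]]
side cell_46_mid [[0.629, -0.1468, 0.0715]]
side stand_center [[0.6276, -0.1431, 0.0179]]
side pad_a [[0.6205, -0.0656, 0.0147], [0.6293, -0.1479, 0.0113], [0.6144, 0.0155, 0.0148], [0.625, -0.0628, 0.0481]]
[ 0.50078087 -0.14426147  0.17022766] 0.07821018749674029
```

View pics/11side.png

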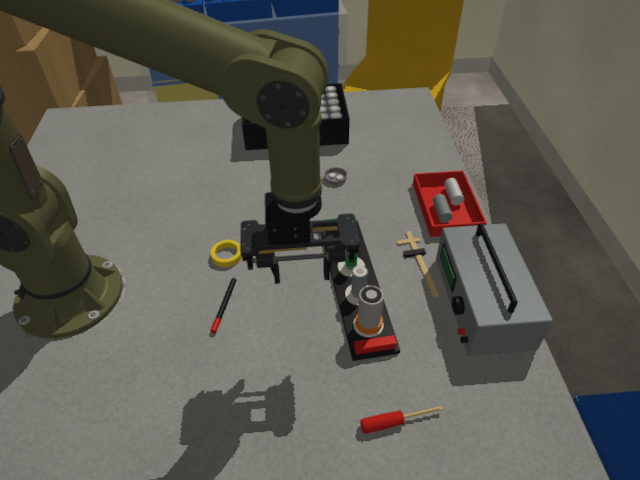

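View pics/11scene.png

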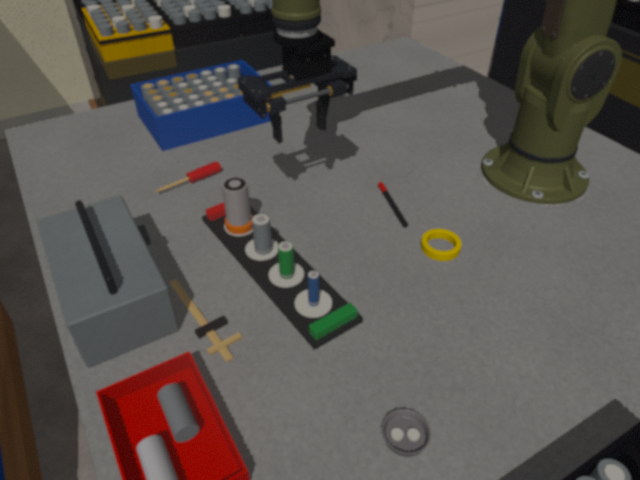

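The scene picture shows blue (313,290), green (287,260), grey (262,235) and the metal cell on the orange stand (237,207). All are upright and centred on their pads, and the gripper is clear. Handing in.

```bash
python3 -m creep '[{"wx":0,"wy":0,"wz":0,"tx":0,"ty":0,"tz":0,"gripper":0.8},{"wx":0,"wy":0,"wz":0,"tx":0,"ty":0,"tz":0,"gripper":0.8},{"wx":0,"wy":0,"wz":0,"tx":0,"ty":0,"tz":0,"gripper":0.8}]'; python3 -c "
from cell import env
print(env.sign_off())"
```

```text
time_s: 28.98
tool_pos: [0.5007, -0.1443, 0.1704]
tool_rot: [180.0, 0.0, 90.0]
force: [-0.3, 0.3, 0.4]
grip_width: 0.0788
grasp_force: 0.0
the job is handed in; nothing more can be done
None
```

I handed the job in at about 29 s: the last pictures show all four cells upright in order from the green end, with the fattest on the orange stand; the sign-off returned no verdict.

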